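# Lift the crown tray off its cooling post with the tray fork

### The arm

A 6-joint arm with a two-finger parallel gripper is mounted at the origin on a cart in front of the work surface, level with it; the furniture and walls round the work are solid. World frame = base frame: x ahead of the robot, y to its left, z up, the work surface at z = 0. Lengths are in m, angles in rad, forces in N, time in s.
With the tool pointing down it reaches from about 0.35 to 0.775 m from the base axis. Payload 7.3 kg.
Tool frame: the origin (TCP) lies at the centre of the arm's flange, where the gripper is bolted on; the fingertips stand 178 mm ahead of it and the grasp point (between the pads) lies 159 mm ahead of it; z points along the fingers, y is the line along which they close (so a half turn about z gives the same grasp; the last joint's range is limited). The gripper opens to 92 mm and grips with 3 to 60 N. Pads are 19 mm wide; open, the fingers measure 130 mm over their backs; the gripper's body (75 mm by 190 mm) begins 47 mm behind the grasp point.
Start: joints at [-1.262, 0.342, 1.524, -0, 1.275, -0.146], TCP at [0.231, -0.472, 0.405] pointing down, gripper open.
Joint ranges: [-2.53, 2.53], [-0.77, 2.02], [0.04, 2.7], [-1, 4.14], [0.28, 2.66], [-3.11, 3.11]. Speed limits (rad/s): [2.57, 2.57, 3.14, 3.14, 3.14, 3.14].

### API

Orientations are given as [roll, pitch, yaw] about the fixed x, y, z axes, in that order (R = Rz(yaw) Ry(pitch) Rx(roll)).
In Python, from cell import robot gives the robot as it stands.
- The arm moves only by the shell command python3 drive.py 'ROWS' [OPENING] [FORCE]. ROWS is a JSON list of rows, 1 to 8 of them, each of 6 numbers: dx, dy, dz in m, then a rotation vector rx, ry, rz in rad; each row shifts and turns the commanded pose from where the row before left it, along the tool's axes as they then stand; what a row does not reach is not made up. A row lasts 1/12 s, in which the tool goes at most 0.0417 m and 0.125 rad, less where a joint would pass 70% of its speed; a pose out of reach is approached as far as the arm can. OPENING is the finger opening in m, set as the command begins (- or left out keeps the last). The fingers move at their own pace and stop on an object; FORCE is the grip in N (left out, the last holds). Time passes only in rows, so rows that do not move let the fingers close. It prints the time, the measured TCP pose, the force, the opening and the grip force at its end.
- robot.observe(): the state, without advancing time (a new reading comes with each control period).
- robot.read_camera(name): name is "scene" or "top" or "wrist"; returns a dict with "image" (384x512x3 uint8, red, green, blue), "fx", "fy", "cx", "cy" (pixels), "pose" (4x4, takes a point from camera to world coordinates). Camera axes: x right, y down, z forward; pixel columns grow to the right and rows downward; lengths in m; the calibration is good to about 2 mm. A picture is of the moment at which its call begins. There is no depth.
- robot.hand_in(): hands the job in; it is judged then, once.
The state is a dict: "time": time; "qpos": joint angles; "qvel": joint speeds; "joint_efforts": joint torques, N m; "tool_pos": TCP position; "tool_rot": TCP orientation; "contact_force": force on the tool from outside, world axes, zero at the start; "torque": the same for the moment, N m; "opening": finger opening in m; "grip_force": force on a finger pad.
Only numpy, scipy, OpenCV 4.12 (cv2) and the standard library are available. Lean on these libraries where they do the work, as an engineer would, in place of code of your own. Each camera call takes 0.05 s, during which the arm holds its last target. There are 200 camera calls.

### The job

Take the black-handled tray fork by its handle, draw it out of its sloping rest and turn it level, then slide its two tines under the small round tray that carries the crowns, one tine on each side of the post. Lift the tray off the post on the fork without the gripper touching the tray, and finish while still holding the fork: the tray resting level and still on the tines, at least 20 cm above the bench. Leave the other tray (the one with the wire pins), the bottle, the powder vials and the stone cast standing where they are.

Things in the scene. Friction and masses are not known exactly. Their poses are not given: they have to be found in the camera images.
- tray_fork: Loose two-tined steel tray fork, black handle, about 65 g, leaning 45 degrees in its rest. Origin: handle's middle. x: from tines to handle end; y: across; z: out of the face that carries a tray (up when level). Handle x -50 to +50 mm, 14 wide in y (pinch here, flat sides), 16 high in z. Shank 12 wide to x -80, web 40 wide x -92 to -80, tines beyond. Centre of mass near x -70 mm.
- fork_seat (a point): Where the tray's centre belongs on the fork: top face of the tines, midway between them, (-121, 0, 1.75) mm in the fork's axes. Tines: x -149.5 to -92 mm, each 7 wide, 26 mm clear gap between them, 40 over all; all flat steel 3.5 mm thick, centred on z = 0. A folded-up stop on the web at x -88.5 mm rises to z 6 mm.
- fork_tip (a point): Point on the tray fork midway between the ends of the tines, at (-149.5, 0, 0) mm in the fork's axes.
- fork_rest: Fixed rest for the fork: base plate 150 x 76 mm, with a grey sheet pocket and back plate rising at 45 degrees toward its +x (roughly away from the robot). Origin: centre of its underside. Pocket round the tines 50 mm deep, 6 x 45 mm inside. Tine ends at (-50, 0, 20) mm; back plate ends at (15, 0, 85); handle free above, middle at (56, 0, 126). Draw the fork out up the slope, 60 mm or more.
- crown_tray: Tray to lift, loose, about 50 g: white round ceramic tray, diameter 46 mm, 6 mm thick, with two white crowns and a small dark plate standing up to 22 mm above its underside. Origin: centre of its underside; z up. It starts level on one of the two posts and overhangs it by about 13 mm all round.
- pin_tray: The other tray, a bystander, loose: white round ceramic tray, diameter 48 mm, 11 mm thick, with thin bent black wire pins up to 23 mm. Origin: centre of its underside. It stands on the other post.
- post_1: Fixed cooling post under the crown tray: round steel foot, diameter 76 mm, 10 mm high, then a slim upright column 18 mm in diameter (19 mm at its white top); top at 80 mm. Origin: centre of its underside on the bench. Open from any side; the two posts stand 12 to 25 cm apart.
- post_2: Fixed cooling post, the same in shape as post_1, bears the other tray (pin_tray).
- cabinet_top (a point): Middle of the top of the fixed light-grey equipment cabinet, with a carton on it, between the rest (robot's left) and the posts (robot's right). It spans x 0.30 to 0.67, y -0.18 to 0.17 m; this point is its full height with the carton, 0.24 m. What is carried across must go above it.
- fluid_bottle: Bystander, loose: slim white bottle 42 mm in diameter, 100 mm high, origin at the centre of its underside.
- powder_a: Bystander, loose: white powder vial 16 mm in diameter, 46 mm high, origin at the centre of its underside.
- powder_b: Bystander, as powder_a.
- cast_on_bench: Bystander, loose: yellow stone cast of a jaw, 63 x 70 x 28 mm, origin at the centre of its underside.

How it is judged:
By the outcome, as a careful person would: the job done as asked, in the order asked, and still so for the second after the job is handed in, while the arm keeps its last pose, push and grip.
It also fails if it takes over 64 s, if anything falls off the work surface, if the arm or the gripper's body presses on something with over 40 N, if the wrist force passes 120 N, or if a joint passes its speed limit or range.

## Working session

There is one attempt and no reset: what is moved stays moved. The work goes in short steps, Python scripts to look and compute and a shell command to move; the robot and the scene stay as the last step left them, time stands still between calls to the robot, and variables do not carry over. Pictures are saved under pics/ and viewed, at most 13 in all, crops included, and the job is handed in when it is done.

```bash
ls; mkdir -p pics; python3 - <<'E'
from cell import robot
import cv2,numpy as np
s=robot.observe();print(s)
ims=[]
for n in("scene","top","wrist"):
    c=robot.read_camera(n);np.savez(f"pics/{n}0.npz",**c)
    cv2.imwrite(f"pics/{n}0.png",c["image"][:,:,::-1]);print(n,c["fx"],c["fy"],c["cx"],c["cy"],np.round(c["pose"],4).tolist())
E
```

```text
cell.py
drive.py
pics
{'time': 0.0, 'qpos': array([-1.26198883e+00,  3.42730953e-01,  1.52499815e+00,  3.46438374e-06,
        1.27542307e+00, -1.46000650e-01]), 'qvel': array([ 0.00067989, -0.00034858, -0.00077551, -0.0004161 ,  0.0006042 ,
        0.00110454]), 'joint_efforts': array([-9.92685818e-04, -4.31240129e+01, -2.44218224e+01,  7.17190979e-02,
        5.59310918e-02, -1.74656311e-04]), 'tool_pos': array([ 0.2306069 , -0.47149466,  0.40404707]), 'tool_rot': array([-3.14005021e+00, -2.30159907e-04,  4.54806959e-01]), 'contact_force': array([-0.1357739 ,  0.00258025, -0.16711863]), 'torque': array([ 0.00229539, -0.02568132, -0.0452631 ]), 'grip_force': 0.0, 'opening': 0.09186593803984108}
scene 392.21859021257865 392.21859021257865 254.33693208258782 186.7219159800556 [[0.8109, -0.3525, 0.467, -0.1769], [-0.5848, -0.4626, 0.6663, -1.1266], [-0.0188, -0.8134, -0.5813, 1.0682], [0.0, 0.0, 0.0, 1.0]]
top 381.3239813090555 381.3239813090555 251.6682763743341 190.1987745316515 [[-0.0107, -0.9862, 0.1652, 0.3643], [-0.9999, 0.0102, -0.004, -0.077], [0.0023, -0.1652, -0.9863, 1.3513], [0.0, 0.0, 0.0, 1.0]]
wrist 343.92471547013395 343.92471547013395 254.37213758841153 187.3529569941377 [[0.4394, -0.8674, -0.2337, 0.2937], [-0.8983, -0.4247, -0.1127, -0.4416], [-0.0015, 0.2595, -0.9657, 0.3834], [0.0, 0.0, 0.0, 1.0]]
```
View pics/scene0.png

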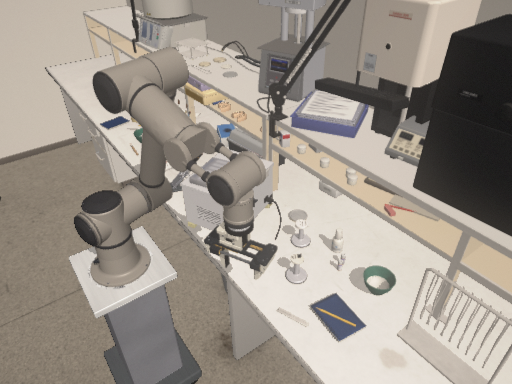

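View pics/top0.png

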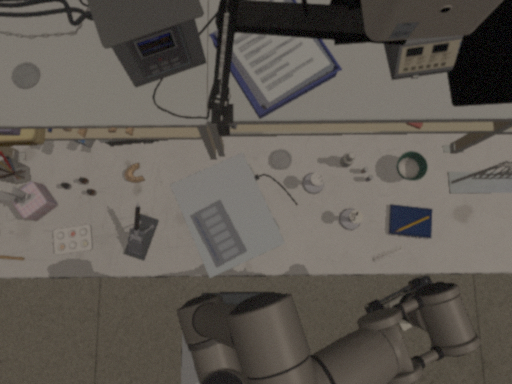

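```bash
python3 - <<'E'
import cv2,numpy as np
t=cv2.imread("pics/top0.png");s=cv2.imread("pics/scene0.png");w=cv2.imread("pics/wrist0.png")
def c(im,x,y,w,h):
    return cv2.resize(im[y:y+h,x:x+w],(400,300),interpolation=cv2.INTER_CUBIC)
m=np.vstack([np.hstack([c(t,100,190,80,60+10),c(t,290,140,100,100)]),np.hstack([c(s,260,195,100,90),c(w,0,0,512,384)])])
cv2.imwrite("pics/m1.png",m)
E
```

View pics/m1.png

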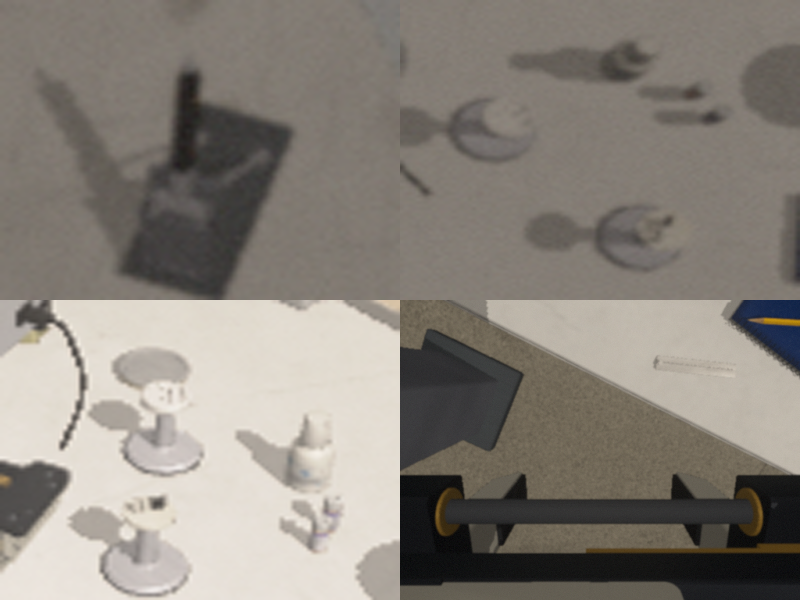

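```bash
cat > h.py <<'E'
import numpy as np,cv2
from scipy.spatial.transform import Rotation as R
def ray(c,u,v):
    d=np.array([(u-c["cx"])/c["fx"],(v-c["cy"])/c["fy"],1.]);P=c["pose"]
    return P[:3,3],P[:3,:3]@d
def onplane(c,u,v,z):
    o,d=ray(c,u,v);return o+d*(z-o[2])/d[2]
def tri(*obs):
    A=np.zeros((3,3));b=np.zeros(3)
    for c,u,v in obs:
        o,d=ray(c,u,v);d=d/np.linalg.norm(d);M=np.eye(3)-np.outer(d,d);A+=M;b+=M@o
    return np.linalg.solve(A,b)
def proj(c,p):
    P=c["pose"];q=P[:3,:3].T@(np.asarray(p)-P[:3,3]);return np.array([c["fx"]*q[0]/q[2]+c["cx"],c["fy"]*q[1]/q[2]+c["cy"]])
def load(n):return dict(np.load(f"pics/{n}.npz"))
E
python3 - <<'E'
from h import *
np.set_printoptions(precision=3,suppress=True)
t=load("top0");s=load("scene0")
for n,u,v,z in[("foot1",350,219,.01),("tray1",356,216,.086),("foot2",313,183,.01),("tray2",317,180,.09),("r",140,213.3,0.005),("r",158.4,220.3,.005),("r",143.6,259.5,.005),("r",124,253,.005),("htop",137.6,205.2,.16),("hbot",136.6,229,.09),("bottle",346,160,.1),("vial",362,171,.046),("vial",368,179,.046)]:
    print(n,onplane(t,u,v,z))
# scene: crop 100x90 -> 4, 3.33
print("tray1",tri((t,356,216),(s,260+150/4,195+215/3.333)),"tray2",tri((t,317,180),(s,260+165/4,195+95/3.33)))
E
```

```text
foot1 [ 0.482 -0.428  0.01 ]
tray1 [ 0.486 -0.428  0.086]
foot2 [ 0.613 -0.302  0.01 ]
tray2 [ 0.608 -0.303  0.09 ]
r [0.511 0.314 0.005]
r [0.485 0.248 0.005]
r [0.35  0.295 0.005]
r [0.373 0.364 0.005]
htop [0.52  0.277 0.16 ]
hbot [0.45  0.298 0.09 ]
bottle [ 0.674 -0.401  0.1  ]
vial [ 0.647 -0.469  0.046]
vial [ 0.618 -0.489  0.046]
tray1 [ 0.486 -0.431  0.077] tray2 [ 0.61  -0.304  0.087]
```

```bash
cat >> h.py <<'E'
def plan(p,Rt,s):
    """tool-axes shift and turn from state s to pose p,Rt"""
    R0=R.from_euler("xyz",s["tool_rot"]).as_matrix()
    return R0.T@(np.asarray(p)-s["tool_pos"]),R.from_matrix(R0.T@Rt).as_rotvec()
def forkR(yaw,slope):
    """tool rotation when fork x has this yaw and rises by slope; tool=[-fx,fy,-fz]"""
    fx=np.array([np.cos(slope)*np.cos(yaw),np.cos(slope)*np.sin(yaw),np.sin(slope)])
    fy=np.array([-np.sin(yaw),np.cos(yaw),0.]);fz=np.cross(fx,fy)
    return np.column_stack([-fx,fy,-fz])
def snap(robot,cam,name):
    c=robot.read_camera(cam);np.savez(f"pics/{name}.npz",**c);cv2.imwrite(f"pics/{name}.png",c["image"][:,:,::-1]);return c
E
python3 drive.py '[[0.038,0.008,-0.015,0,0,0],[0.038,0.008,-0.015,0,0,0],[0.038,0.008,-0.015,0,0,0],[0.038,0.008,-0.015,0,0,0],[0,0,0,0,0,0]]'
python3 - <<'E'
from h import *
from cell import robot
c=snap(robot,"wrist","w1");print(proj(c,(.486,-.43,.086)),proj(c,(.61,-.303,.086)))
E
python3 drive.py '[[0.03,-0.025,-0.01,0,0,0],[0.03,-0.025,-0.01,0,0,0],[0,0,0,0,0,0]]'
python3 - <<'E'
from h import *
from cell import robot
c=snap(robot,"wrist","w2");print(proj(c,(.486,-.43,.086)),proj(c,(.61,-.303,.086)))
m=np.vstack([cv2.imread("pics/w1.png"),cv2.imread("pics/w2.png")]);cv2.imwrite("pics/m2.png",cv2.resize(m[:,:],(400,600)))
np.set_printoptions(precision=3,suppress=True);s=robot.observe();print(s["tool_pos"],s["tool_rot"],s["qpos"])
yaw=-.345;Rt=forkR(yaw,np.pi/4);print(plan((.27,.36,.45),Rt,s))
E
```

```text
time: 0.57
tool_pos: [0.3865, -0.4315, 0.4673]
tool_rot: [3.136, -0.004, 0.46]
contact_force: [-0.8, 0.1, -0.2]
opening: 0.092
grip_force: 0.0
[294.50135404  75.48433922] [ 233.13988592 -125.73938383]
time: 0.87
tool_pos: [0.4143, -0.3583, 0.4862]
tool_rot: [-3.142, -0.002, 0.458]
contact_force: [0.0, 0.6, 0.5]
opening: 0.0916
grip_force: 0.0
[341.33971602 130.95999579] [291.70229788 -43.22131206]
[ 0.413 -0.36   0.485] [ 3.141 -0.     0.458] [-0.857  0.338  1.308  0.     1.495  0.256]
(array([ 0.19 , -0.71 ,  0.035]), array([-0.907, -0.385, -2.191]))
```

```bash
python3 - <<'E'
import cv2,numpy as np
a=cv2.imread("pics/w1.png");b=cv2.imread("pics/w2.png")
cv2.imwrite("pics/m3.png",np.vstack([cv2.resize(a,(400,300)),cv2.resize(b,(400,300))]))
E
```

```text
(no output)
```

View pics/m3.png

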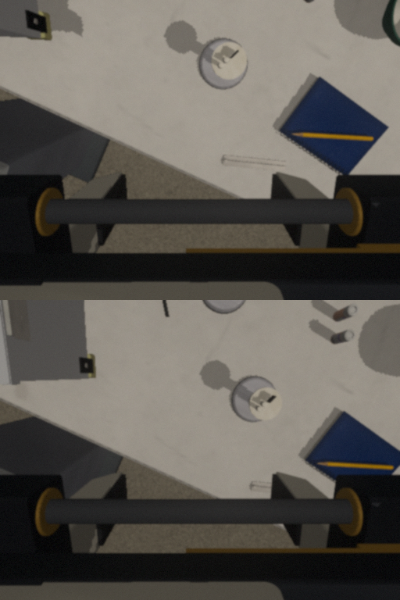

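```bash
python3 - <<'E'
from h import *
np.set_printoptions(precision=4,suppress=True)
t=load("top0");sc=load("scene0")
obs=[]
for n in("w1","w2"):
    c=load(n);u,v=proj(c,(.486,-.43,.086)).astype(int);im=cv2.cvtColor(c["image"],cv2.COLOR_RGB2GRAY)
    roi=im[v-35:v+36,u-35:u+36];print(np.percentile(roi,[5,50,80,95,99]))
    for th in(150,165,180,195,210):
        m=(roi>th).astype(np.uint8);m=cv2.morphologyEx(m,cv2.MORPH_OPEN,np.ones((3,3)))
        cs,_=cv2.findContours(m,cv2.RETR_EXTERNAL,cv2.CHAIN_APPROX_NONE)
        k=max(cs,key=cv2.contourArea);(x,y),r=cv2.minEnclosingCircle(k);print(n,th,cv2.contourArea(k),x+u-35,y+v-35,r)
E
python3 drive.py '[[0.018,-0.037,0,0,0,0],[0.018,-0.037,0,0,0,0],[0.018,-0.037,0,0,0,0],[0.018,-0.037,0,0,0,0],[0.018,-0.037,0,0,0,0],[0.018,-0.037,0,0,0,0],[0.018,-0.037,0,0,0,0],[0.018,-0.037,0,0,0,0]]'
python3 drive.py '[[0.018,-0.037,0,0,0,0],[0.018,-0.037,0,0,0,0],[0.018,-0.037,0,0,0,0],[0.018,-0.037,0,0,0,0],[0.018,-0.037,0,0,0,0],[0.018,-0.037,0,0,0,0],[0.018,-0.037,0,0,0,0],[0.018,-0.037,0,0,0,0]]'
python3 drive.py '[[0,0,0,0,0,-0.125],[0,0,0,0,0,-0.125],[0,0,0,0,0,-0.125],[0,0,0,0,0,-0.125],[0,0,0,0,0,-0.125],[0,0,0,0,0,-0.125],[0,0,0,0,0,-0.125],[0,0,0,0,0,-0.125]]'
python3 drive.py '[[0,0,0,0,0,-0.125],[0,0,0,0,0,-0.125],[0,0,0,0,0,-0.125],[0,0,0,0,0,-0.125],[0,0,0,0,0,-0.125],[0,0,0,0,0,-0.125],[0,0,0,0,0,-0.125],[0,0,0,0,0,-0.125]]'
python3 - <<'E'
from h import *
from cell import robot
np.set_printoptions(precision=3,suppress=True)
s=robot.observe();print(s["qpos"]);Rt=forkR(-.345,np.pi/4);print(plan((.28,.36,.35),Rt,s))
E
```

```text
[102. 153. 158. 166. 168.]
w1 150 2572.0 294.0 75.0 49.49757385253906
w1 165 67.5 298.9193534851074 91.33871078491211 6.9787726402282715
time: 1.58
tool_pos: [0.4117, -0.0328, 0.484]
tool_rot: [3.142, 0.001, 0.452]
contact_force: [-0.1, 0.1, -0.1]
opening: 0.0918
grip_force: 0.0
time: 2.25
tool_pos: [0.4122, 0.2967, 0.4838]
tool_rot: [3.141, 0.001, 0.453]
contact_force: [1.1, 0.9, 0.2]
opening: 0.0917
grip_force: 0.0
time: 2.92
tool_pos: [0.4128, 0.2945, 0.4836]
tool_rot: [-3.141, 0.002, 1.459]
contact_force: [0.4, -0.5, 0.1]
opening: 0.0923
grip_force: 0.0
time: 3.58
tool_pos: [0.4129, 0.2945, 0.4837]
tool_rot: [-3.14, 0.0, 2.459]
contact_force: [-0.1, -0.3, -0.1]
opening: 0.0917
grip_force: 0.0
[ 0.469  0.259  1.424 -0.001  1.461 -0.42 ]
(array([ 0.144, -0.033,  0.134]), array([-0.134, -0.778, -0.319]))Traceback (most recent call last):
  File "<stdin>", line 11, in <module>
ValueError: max() iterable argument is empty
```

```bash
python3 - <<'E'
from h import *
from cell import robot
snap(robot,"wrist","w3")
E
python3 drive.py '[[0.036,-0.008,0.015,0,0,0],[0.036,-0.008,0.015,0,0,0],[0.036,-0.008,0.015,0,0,0],[0.036,-0.008,0.015,0,0,0]]'
python3 drive.py '[[0,0,0,-0.019,-0.111,-0.0456],[0,0,0,-0.019,-0.111,-0.0456],[0,0,0,-0.019,-0.111,-0.0456],[0,0,0,-0.019,-0.111,-0.0456],[0,0,0,-0.019,-0.111,-0.0456],[0,0,0,-0.019,-0.111,-0.0456],[0,0,0,-0.019,-0.111,-0.0456],[0,0,0,0,0,0]]'
python3 - <<'E'
from h import *
from cell import robot
np.set_printoptions(precision=3,suppress=True)
snap(robot,"wrist","w4")
s=robot.observe();print(s["qpos"]);Rt=forkR(-.345,np.pi/4);print(plan((.3,.35,.28),Rt,s))
a=cv2.imread("pics/w3.png");b=cv2.imread("pics/w4.png")
cv2.imwrite("pics/m4.png",np.vstack([a[84:384],b[84:384]]))
E
```

```text
time: 3.97
tool_pos: [0.2798, 0.3619, 0.4233]
tool_rot: [-3.141, 0.0, 2.449]
contact_force: [0.5, 1.6, -0.7]
opening: 0.0918
grip_force: 0.0
time: 4.63
tool_pos: [0.2803, 0.3619, 0.4235]
tool_rot: [-3.139, 0.789, 2.794]
contact_force: [-0.9, 0.3, 0.2]
opening: 0.0915
grip_force: 0.0
[ 0.953  0.205  1.781 -0.87   1.098  0.128]
(array([ 0.085, -0.004,  0.118]), array([-0.005, -0.003, -0.004]))
```

View pics/m4.png

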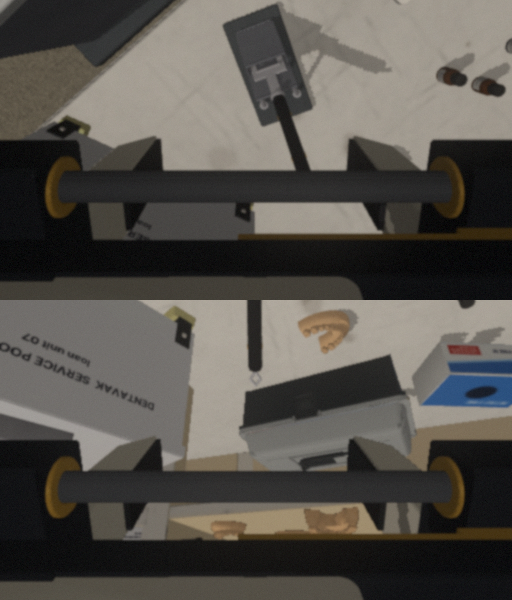

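```bash
python3 - <<'E'
from h import *
np.set_printoptions(precision=4,suppress=True)
t=load("top0");w4=load("w4");w3=load("w3")
for n,c,(x0,x1,y0,y1) in(("w4",w4,(235,275,0,165)),("w3",w3,(265,305,165,240)),("top",t,(128,146,198,235))):
    g=c["image"][y0:y1,x0:x1].max(2);m=(g<60).astype(np.uint8);
    print(n)
    for r in range(0,y1-y0,8 if n!="top" else 3):
        k=np.flatnonzero(m[r]);
        if len(k):print(r+y0,k[0]+x0,k[-1]+x0,end=" | ")
    ys,xs=np.nonzero(m);print(ys.min()+y0,ys.max()+y0)
E
```

```text
w4
56 247 259 | 64 248 259 | 72 248 259 | 80 248 260 | 88 248 259 | 96 248 260 | 104 248 260 | 112 249 260 | 120 249 260 | 128 249 260 | 136 249 260 | 144 249 260 | 152 250 259 | 49 154
w3
165 281 302 | 173 282 304 | 181 274 304 | 189 270 304 | 197 268 295 | 205 268 292 | 213 283 294 | 221 286 297 | 229 289 300 | 237 291 303 | 165 239
top
207 137 138 | 210 136 138 | 213 136 138 | 216 136 141 | 219 135 144 | 222 135 143 | 225 135 144 | 228 134 145 | 207 230
```

```bash
python3 - <<'E'
from h import *
from cell import robot
np.set_printoptions(precision=4,suppress=True)
t=load("top0");w4=load("w4");w3=load("w3")
T=tri((w4,254.5,154),(t,137.5,206));B=tri((w4,253,49),(w3,278,181))
d=T-B;print(T,B,np.linalg.norm(d),np.arctan2(d[1],d[0]),np.arcsin(d[2]/np.linalg.norm(d)))
# model from rest estimate
yaw=-.345;fx=np.array([np.cos(yaw)*.7071,np.sin(yaw)*.7071,.7071])
H=np.array([.430+.056*np.cos(yaw),.305+.056*np.sin(yaw),.126])
for k in(-.05,.05):print(H+k*fx,proj(w4,H+k*fx),proj(w3,H+k*fx),proj(t,H+k*fx))
E
```

```text
[0.5165 0.2767 0.1582] [0.4474 0.2988 0.0901] 0.09942237269716635 -0.3100888795422823 0.7534661472125589
[0.4494 0.298  0.0906] [253.2274  51.2861] [278.3814 182.9359] [136.6698 229.1217]
[0.516  0.2741 0.1614] [253.4983 157.4509] [306.0824 267.7455] [138.4757 206.3271]
```

```bash
cat > tgt.py <<'E'
from h import *
from cell import robot
np.set_printoptions(precision=4,suppress=True)
s=robot.observe();Rt=forkR(-.335,np.pi/4)
M=np.array([.4822,.2870,.1250]);g=M-.02*(-Rt[:,0])
for b in(.08,0):print(plan(g-Rt[:,2]*(.159+b),Rt,s))
E
python3 tgt.py
```

```text
(array([ 0.0784, -0.0039,  0.1247]), array([-0.0122, -0.0028, -0.0113]))
(array([ 0.0782, -0.0029,  0.2047]), array([-0.0122, -0.0028, -0.0113]))
```

```bash
python3 drive.py '[[0.02,-0.001,0.03,-0.003,0,-0.003],[0.02,-0.001,0.03,-0.003,0,-0.003],[0.02,-0.001,0.03,-0.003,0,-0.003],[0.018,-0.001,0.03,-0.003,0,-0.002],[0,0,0,0,0,0]]'
python3 tgt.py
python3 - <<'E'
from h import *
from cell import robot
c=snap(robot,"wrist","w5")
M=np.array([.4822,.2870,.1250]);fx=-forkR(-.335,np.pi/4)[:,0]
g=c["image"].max(2);m=g<60
for k in(-.05,-.02,.0,.05):print(k,proj(c,M+k*fx))
for v in range(0,200,20):
    q=np.flatnonzero(m[v,200:310])+200;print(v,(q[0],q[-1]) if len(q) else None,end=" ")
E
```

```text
time: 5.1
tool_pos: [0.311, 0.3593, 0.3033]
tool_rot: [-3.119, 0.738, 2.804]
contact_force: [0.2, -0.0, -0.3]
opening: 0.0917
grip_force: 0.0
(array([ 0.014 , -0.0116,  0.0192]), array([-0.024 , -0.047 , -0.0011]))
(array([ 0.0103, -0.0097,  0.0991]), array([-0.024 , -0.047 , -0.0011]))
-0.05 [246.73488966 149.65430423]
-0.02 [246.95948538 191.5830999 ]
0.0 [247.10281048 218.33983773]
0.05 [247.44054383 281.38980493]
0 (np.int64(200), np.int64(300)) 20 (np.int64(200), np.int64(299)) 40 (np.int64(200), np.int64(297)) 60 (np.int64(285), np.int64(295)) 80 (np.int64(211), np.int64(293)) 100 (np.int64(284), np.int64(291)) 120 None 140 None 160 (np.int64(237), np.int64(255)) 180 (np.int64(238), np.int64(255))
```

```bash
python3 drive.py '[[0,0,0,0,0,0]]'; python3 - <<'E'
from cell import robot
print(robot.observe()["qpos"].round(3))
E
```

```text
time: 5.23
tool_pos: [0.3104, 0.3601, 0.3076]
tool_rot: [-3.127, 0.744, 2.802]
contact_force: [0.2, -0.1, 1.4]
opening: 0.0917
grip_force: 0.0
[ 0.888  0.379  1.901 -0.993  0.875  0.337]
```

```bash
cat > kin.py <<'E'
from h import *
from scipy.optimize import least_squares
D=[([-1.26198883,.342730953,1.52499815,0,1.27542307,-.14600065],[.2306069,-.47149466,.40404707],[-3.14005021,0,.454806959]),
([-.857,.338,1.308,0,1.495,.256],[.413,-.36,.485],[3.141,0,.458]),
([.469,.259,1.424,-.001,1.461,-.42],[.4129,.2945,.4837],[-3.14,0,2.459]),
([.953,.205,1.781,-.87,1.098,.128],[.2803,.3619,.4235],[-3.139,.789,2.794]),
([.888,.379,1.901,-.993,.875,.337],[.3104,.3601,.3076],[-3.127,.744,2.802])]
E_=lambda a,x:R.from_euler(a,x).as_matrix()
P0=np.array([.0,.3,.4,.4,.12,.076,0,0.])
def fk(q,p):
    h,_,L1,L2,d,o1,o2,c=p
    A=E_("z",q[0]);p_=np.array([0,0,h])
    A=A@E_("y",q[1]);p_=p_+A@[0,o1,L1]
    A=A@E_("y",q[2]);p_=p_+A@[0,0,L2]
    A=A@E_("z",q[3])@E_("y",q[4]);p_=p_+A@[0,o2,d]
    return p_,A@E_("z",q[5]+c)
def res(p,w=.3):
    r=[]
    for q,x,e in D:
        a,B=fk(q,p);r+=list(a-x)+list(w*R.from_matrix(B.T@E_("xyz",e)).as_rotvec())
    return np.array(r)
best=min((least_squares(res,P0+np.array([0,0,0,0,0,0,0,k])) for k in(0,1.57,3.14,-1.57)),key=lambda s:s.cost)
p=best.x
lo=np.array([-2.53,-.77,.04,-1,.28,-3.11]);hi=np.array([2.53,2.02,2.7,4.14,2.66,3.11])
def ik(x,Rt,q0,free=False):
    l,u=(lo-9,hi+9) if free else (lo,hi)
    f=lambda q:np.r_[(fk(q,p)[0]-x)*5,R.from_matrix(fk(q,p)[1].T@Rt).as_rotvec()]
    return least_squares(f,np.clip(q0,l+.01,u-.01),bounds=(l,u))
if __name__=="__main__":
    np.set_printoptions(precision=3,suppress=True)
    print(p,best.cost,res(p).reshape(-1,6))
    M=np.array([.4822,.2870,.1250]);fx=-forkR(-.335,np.pi/4)[:,0]
    for gx in(-.02,0,.02):
     for tilt in(0,10,20,30):      # tool pitched toward vertical by tilt about fork y
      for b in(.08,0.):
        Rt=forkR(-.335,np.pi/4)@E_("y",np.radians(tilt)) 
        s=ik(M+gx*fx-Rt[:,2]*(.159+b),Rt,np.array(D[-1][0]),True);print(gx,tilt,b,s.x,s.cost.round(5),Rt[:,2])
E
python3 kin.py
```

```text
[0.189 5.391 0.491 0.37  0.135 0.069 0.008 1.57 ] 0.00023258818021151934 [[-0.     0.     0.004 -0.    -0.     0.   ]
 [-0.007  0.008  0.004 -0.    -0.     0.   ]
 [-0.007 -0.003  0.004 -0.    -0.     0.   ]
 [ 0.002  0.004 -0.004 -0.    -0.002 -0.001]
 [ 0.008  0.009 -0.008 -0.     0.    -0.   ]]
-0.02 0 0.08 [ 0.881  0.373  2.    -1.127  0.825  0.478] 0.0 [ 0.668 -0.232 -0.707]
-0.02 0 0.0 [ 0.766  0.493  2.014 -1.32   0.709  0.624] 0.0 [ 0.668 -0.232 -0.707]
-0.02 10 0.08 [ 0.772  0.328  1.92  -0.821  0.776  0.106] 0.0 [ 0.542 -0.189 -0.819]
-0.02 10 0.0 [ 0.685  0.454  1.951 -0.98   0.629  0.235] 0.0 [ 0.542 -0.189 -0.819]
-0.02 20 0.08 [ 0.66   0.32   1.827 -0.51   0.813 -0.254] 0.0 [ 0.399 -0.139 -0.906]
-0.02 20 0.0 [ 0.602  0.442  1.879 -0.605  0.642 -0.175] 0.0 [ 0.399 -0.139 -0.906]
-0.02 30 0.08 [ 0.555  0.346  1.723 -0.255  0.921 -0.541] 0.0 [ 0.244 -0.085 -0.966]
-0.02 30 0.0 [ 0.523  0.455  1.798 -0.296  0.737 -0.508] 0.0 [ 0.244 -0.085 -0.966]
0 0 0.08 [ 0.85   0.354  1.976 -1.105  0.823  0.413] 0.0 [ 0.668 -0.232 -0.707]
0 0 0.0 [ 0.738  0.473  1.99  -1.288  0.703  0.
[... 480 characters left out ...]
-0.549] 0.0 [ 0.244 -0.085 -0.966]
0.02 0 0.08 [ 0.82   0.338  1.95  -1.081  0.823  0.348] 0.0 [ 0.668 -0.232 -0.707]
0.02 0 0.0 [ 0.71   0.456  1.964 -1.253  0.699  0.479] 0.0 [ 0.668 -0.232 -0.707]
0.02 10 0.08 [ 0.716  0.307  1.857 -0.764  0.803 -0.023] 0.0 [ 0.542 -0.189 -0.819]
0.02 10 0.0 [ 0.633  0.427  1.891 -0.893  0.652  0.081] 0.0 [ 0.542 -0.189 -0.819]
0.02 20 0.08 [ 0.61   0.312  1.752 -0.466  0.867 -0.358] 0.0 [ 0.399 -0.139 -0.906]
0.02 20 0.0 [ 0.555  0.424  1.809 -0.538  0.697 -0.3  ] 0.0 [ 0.399 -0.139 -0.906]
0.02 30 0.08 [ 0.512  0.348  1.635 -0.233  0.995 -0.612] 0.0 [ 0.244 -0.085 -0.966]
0.02 30 0.0 [ 0.482  0.446  1.718 -0.263  0.813 -0.588] 0.0 [ 0.244 -0.085 -0.966]
```

```bash
cat >tgt2.py <<'E'
from kin import *
from cell import robot
import sys
np.set_printoptions(precision=4,suppress=True)
s=robot.observe();Rt=forkR(-.335,np.pi/4)@E_("y",np.radians(20))
M=np.array([.4822,.2870,.1250]);g=M+.02*forkR(-.335,np.pi/4)[:,0]
for b in(.08,0):print(plan(g-Rt[:,2]*(.159+b),Rt,s))
E
python3 tgt2.py; python3 - <<'E'
from kin import *
np.set_printoptions(precision=2,suppress=True)
T=np.array([.486,-.43,.078])
for y in(-1.57,-2,-2.5,3.14,2.6):
    Rt=forkR(y,0)@E_("y",np.radians(20));fx=forkR(y,0)@[-1,0,0]
    for z in(0,.2):
        s=ik(T+fx*.101+[0,0,z]-Rt[:,2]*.159,Rt,np.array([-.8,.4,1.6,0,1.1,0]));print(y,z,s.x,s.cost)
E
```

```text
(array([-0.0659, -0.0117,  0.0338]), array([-0.0173,  0.308 , -0.0059]))
(array([-0.0416, -0.0104,  0.11  ]), array([-0.0173,  0.308 , -0.0059]))
-1.57 0 [-1.01  1.07  0.7   0.18  1.67 -1.02] 1.4482966728156061e-26
-1.57 0.2 [-1.01  1.12  0.04  0.24  2.24 -0.88] 0.0013841578977682875
-2 0 [-1.09  0.9   1.06  0.28  1.41 -0.74] 4.96585164596444e-29
-2 0.2 [-1.09  0.82  0.67  0.28  1.86 -0.61] 5.401273085197507e-28
-2.5 0 [-1.16  0.72  1.44  0.38  1.1  -0.42] 6.211235735224884e-22
-2.5 0.2 [-1.16  0.58  1.13  0.34  1.52 -0.26] 2.3633265920899436e-20
3.14 0 [-1.13  0.52  1.83  0.51  0.69  0.06] 2.8857239402883753e-24
3.14 0.2 [-1.13  0.32  1.54  0.35  1.16  0.32] 1.8426854639544345e-20
2.6 0 [-0.97  0.43  2.01  0.37  0.41  0.82] 2.508950350591038e-25
2.6 0.2 [-0.97  0.19  1.7   0.18  0.94  1.05] 3.1172709577370205e-19
```

```bash
python3 drive.py '[[-0.033,-0.006,0.017,0,0,0],[-0.033,-0.006,0.017,0,0,0],[0,0,0,-0.006,0.103,-0.002],[0,0,0,-0.006,0.103,-0.002],[0,0,0,-0.006,0.103,-0.002],[0,0,0,0,0,0],[0,0,0,0,0,0]]'
python3 tgt2.py
python3 - <<'E'
from h import *
from cell import robot
c=snap(robot,"wrist","w5")
M=np.array([.4822,.2870,.1250]);fx=-forkR(-.335,np.pi/4)[:,0]
g=c["image"].max(2);m=g<60
for k in(-.05,-.02,.0,.05):print(k,proj(c,M+k*fx))
for v in range(0,260,20):
    q=np.flatnonzero(m[v,200:310])+200;print(v,(q[0],q[-1]) if len(q) else None,end=" ")
E
```

```text
time: 5.82
tool_pos: [0.3735, 0.3248, 0.3289]
tool_rot: [3.139, 0.44, 2.807]
contact_force: [-0.8, -0.4, -0.1]
opening: 0.0916
grip_force: 0.0
(array([0.0007, 0.    , 0.0013]), array([0.0025, 0.0036, 0.0005]))
(array([ 0.001 , -0.0002,  0.0813]), array([0.0025, 0.0036, 0.0005]))
-0.05 [254.3250942  155.75475083]
-0.02 [254.34223037 200.22298443]
0.0 [254.35386127 230.40507381]
0.05 [254.38368894 307.8076411 ]
0 (np.int64(201), np.int64(305)) 20 (np.int64(204), np.int64(303)) 40 (np.int64(206), np.int64(302)) 60 (np.int64(207), np.int64(300)) 80 (np.int64(210), np.int64(298)) 100 (np.int64(213), np.int64(297)) 120 (np.int64(214), np.int64(295)) 140 (np.int64(266), np.int64(293)) 160 (np.int64(245), np.int64(263)) 180 (np.int64(245), np.int64(263)) 200 (np.int64(245), np.int64(263)) 220 (np.int64(245), np.int64(264)) 240 (np.int64(245), np.int64(264))
```

View pics/w5.png

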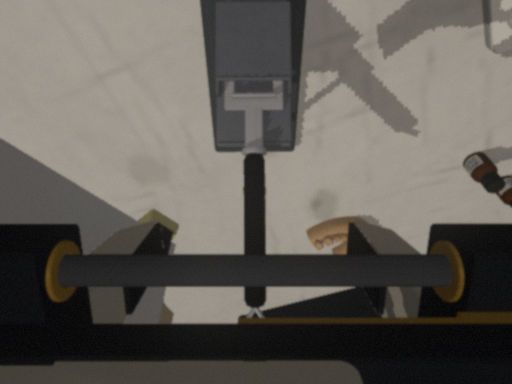

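```bash
python3 drive.py '[[0,0,0.02,0,0,0],[0,0,0.02,0,0,0],[0,0,0.02,0,0,0],[0,0,0.0215,0,0,0],[0,0,0,0,0,0]]' && python3 tgt2.py && python3 drive.py '[[0,0,0,0,0,0],[0,0,0,0,0,0],[0,0,0,0,0,0],[0,0,0,0,0,0],[0,0,0,0,0,0],[0,0,0,0,0,0],[0,0,0,0,0,0],[0,0,0,0,0,0]]' 0.0 60 && python3 tgt2.py
```

```text
time: 6.28
tool_pos: [0.4053, 0.3133, 0.2504]
tool_rot: [-3.136, 0.434, 2.813]
contact_force: [-1.0, -0.5, -0.7]
opening: 0.0919
grip_force: 0.0
(array([-0.0017,  0.0002, -0.0842]), array([-0.0033, -0.002 ,  0.0057]))
(array([-0.0019,  0.0004, -0.0042]), array([-0.0033, -0.002 ,  0.0057]))
time: 6.95
tool_pos: [0.4056, 0.314, 0.2534]
tool_rot: [-3.141, 0.436, 2.81]
contact_force: [-0.5, -0.4, 0.2]
opening: 0.0429
grip_force: 0.0
(array([-0.0005, -0.0002, -0.0815]), array([ 0.0013, -0.0008,  0.0032]))
(array([-0.0005, -0.0003, -0.0015]), array([ 0.0013, -0.0008,  0.0032]))
```

```bash
python3 drive.py '[[0,0,0,0,0,0],[0,0,0,0,0,0],[0,0,0,0,0,0],[0,0,0,0,0,0],[0,0,0,0,0,0],[0,0,0,0,0,0],[0,0,0,0,0,0],[0,0,0,0,0,0]]' && python3 -c "
from kin import *
a=np.radians(20);print(E_('y',a).T@[-.075,0,0])"
```

```text
time: 7.62
tool_pos: [0.4056, 0.3139, 0.2531]
tool_rot: [-3.141, 0.435, 2.81]
contact_force: [0.4, -0.3, -0.3]
opening: 0.0136
grip_force: 60.0
[-0.07047695  0.         -0.02565151]
```

```bash
python3 drive.py '[[-0.0094,0,-0.0034,0,0,0],[-0.0094,0,-0.0034,0,0,0],[-0.0188,0,-0.0068,0,0,0],[-0.0188,0,-0.0068,0,0,0],[-0.0188,0,-0.0068,0,0,0],[-0.0188,0,-0.0068,0,0,0],[-0.0094,0,-0.0034,0,0,0],[0,0,0,0,0,0]]'; python3 - <<'E'
from kin import *
from cell import robot
np.set_printoptions(precision=3,suppress=True)
s=robot.observe();print(s["qpos"])
Rl=forkR(-.335,0)@E_("y",np.radians(20));print(plan((.45,.30,.50),Rl,s))
for x in((.45,.30,.50),):
    k=ik(np.array(x),Rl,s["qpos"]);print(k.x,k.cost)
# goal near tray, high
y=-2.4;Rt=forkR(y,0)@E_("y",np.radians(20));fx=forkR(y,0)@[-1,0,0]
for off,z in((.0,0),(.09,0),(.09,.2),(.09,.3),(0,.2)):
    x=np.array([.486,-.43,.076])+fx*(.101+off)+[0,0,z]-Rt[:,2]*.159
    k=ik(x,Rt,np.array([-1.1,.6,1.4,.3,1.2,-.4]));print(off,z,x,k.x,k.cost)
E
```

```text
time: 8.28
tool_pos: [0.4807, 0.2882, 0.3322]
tool_rot: [3.139, 0.438, 2.808]
contact_force: [0.3, -0.3, -0.1]
opening: 0.0135
grip_force: 60.0
[ 0.48   0.426  1.651 -0.441  0.802 -0.489]
(array([-0.041,  0.001, -0.166]), array([0.002, 0.787, 0.002]))
[ 0.389  0.407  1.204  0.234  1.791 -0.825] 3.597248531535213e-27
0.0 0 [ 0.371 -0.535  0.225] [-1.149  0.76   1.366  0.363  1.155 -0.49 ] 2.7072007659162497e-19
0.09 0 [ 0.305 -0.596  0.225] [-1.274  0.804  1.274  0.333  1.237 -0.582] 4.801402428140713e-28
0.09 0.2 [ 0.305 -0.596  0.425] [-1.274  0.68   0.948  0.315  1.665 -0.439] 4.4033220604623597e-17
0.09 0.3 [ 0.305 -0.596  0.525] [-1.274  0.708  0.624  0.338  1.945 -0.341] 2.9989391432341503e-25
0 0.2 [ 0.371 -0.535  0.425] [-1.149  0.621  1.054  0.331  1.58  -0.335] 6.259781295881051e-23
```

```bash
python3 drive.py '[[-0.0144,0,-0.0308,0,0,0],[-0.0144,0,-0.0308,0,0,0],[-0.0144,0,-0.0308,0,0,0],[-0.0144,0,-0.0308,0,0,0],[-0.0144,0,-0.0308,0,0,0],[0,0,0,0,0,0]]';
python3 drive.py '[[0,0,0,0,0.1,0],[0,0,0,0,0.1,0],[0,0,0,0,0.1,0],[0,0,0,0,0.1,0],[0,0,0,0,0.1,0],[0,0,0,0,0.1,0],[0,0,0,0,0.1,0],[0,0,0,0,0.087,0]]';
python3 drive.py '[[0,0,0,0,0,0]]'
python3 - <<'E'
from kin import *
from cell import robot
np.set_printoptions(precision=3,suppress=True)
s=robot.observe();print(s["qpos"])
c=snap(robot,"wrist","w6");snap(robot,"scene","s6")
R0=E_("xyz",s["tool_rot"]);F=R0@E_("y",np.radians(-20));fx,fy,fz=-F[:,0],F[:,1],-F[:,2];print(fx,fz)
O=s["tool_pos"]+.159*R0[:,2]+.02*fx
for k in((-.1495,-.02,0),(-.1495,.02,0),(-.092,0,0),(-.05,.007,.008)):print(k,proj(c,O+k[0]*fx+k[1]*fy+k[2]*fz))
E
```

```text
time: 8.78
tool_pos: [0.4794, 0.289, 0.5072]
tool_rot: [3.133, 0.444, 2.807]
contact_force: [-0.0, 0.0, 0.5]
opening: 0.0133
grip_force: 60.0
time: 9.45
tool_pos: [0.4795, 0.2888, 0.4993]
tool_rot: [-3.139, -0.358, 2.808]
contact_force: [0.2, -0.0, -0.3]
opening: 0.0131
grip_force: 60.0
time: 9.53
tool_pos: [0.4801, 0.2886, 0.4984]
tool_rot: [-3.137, -0.358, 2.807]
contact_force: [0.4, 0.0, -1.7]
opening: 0.0133
grip_force: 60.0
[ 0.349  0.427  1.163  0.227  1.829 -0.861]
[ 0.945 -0.327 -0.009] [0.01  0.001 1.   ]
(-0.1495, -0.02, 0) [213.42  -20.715]
(-0.1495, 0.02, 0) [297.898 -20.693]
(-0.092, 0, 0) [255.685  97.556]
(-0.05, 0.007, 0.008) [272.233 187.187]
```

View pics/w6.png

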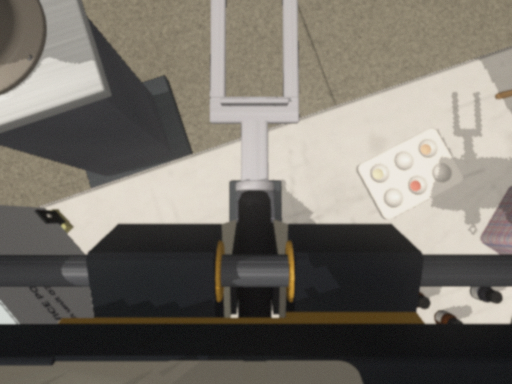

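```bash
cat > fk_meas.py <<'E'
from kin import *
def edges(c,rows,l=(195,228),r=(280,315)):
    g=cv2.GaussianBlur(cv2.cvtColor(c["image"],cv2.COLOR_RGB2GRAY).astype(float),(3,3),0);o=[]
    for v in rows:
        gr=np.diff(g[v])
        def sub(a,b,sg):
            k=a+np.argmax(sg*gr[a:b]);w=np.clip(sg*gr[k-2:k+3],0,None);return (w*np.arange(k-2,k+3)).sum()/w.sum()+.5
        o.append((v,sub(*l,1),sub(*r,-1)))
    return np.array(o)
def pred(c,s,rows,tilt=20.,fp=(.159,-.02),half=.02):
    """fork top-outer edges predicted"""
    R0=E_("xyz",s["tool_rot"]);F=R0@E_("y",np.radians(-tilt));fx,fy,fz=-F[:,0],F[:,1],-F[:,2]
    O=s["tool_pos"]+fp[0]*R0[:,2]-fp[1]*fx;xs=np.linspace(-.145,-.084,60)
    a=np.array([np.r_[proj(c,O+x*fx+half*fy+.00175*fz),proj(c,O+x*fx-half*fy+.00175*fz),x] for x in xs])
    return np.array([[v,np.interp(v,a[:,3],a[:,2]),np.interp(v,a[:,1],a[:,0]),np.interp(v,a[:,1],a[:,4])] for v in rows])
E
python3 - <<'E'
from fk_meas import *
from cell import robot
np.set_printoptions(precision=2,suppress=True)
s=robot.observe();c=load("w6");rows=[2,10,20,30,40,50,60,70,80,90,105,115]
e=edges(c,rows)
for t in(19,20,21,22):
    q=pred(c,s,rows,t);print(t,q[:,2]-q[:,1])
q=pred(c,s,rows);print(np.c_[e,e[:,2]-e[:,1],q[:,1:]])
E
```

```text
19 [86.91 87.08 87.28 87.48 87.68 87.88 88.08 88.28 88.48 88.68 88.98 89.18]
20 [85.75 85.94 86.19 86.44 86.68 86.93 87.17 87.42 87.67 87.91 88.28 88.53]
21 [84.58 84.82 85.11 85.4  85.69 85.98 86.27 86.57 86.86 87.15 87.59 87.88]
22 [83.42 83.69 84.03 84.37 84.7  85.04 85.38 85.71 86.05 86.39 86.89 87.23]
[[  2.   210.42 296.31  85.89 213.04 298.78  -0.14]
 [ 10.   210.49 296.74  86.25 212.95 298.89  -0.13]
 [ 20.   210.39 296.62  86.23 212.83 299.02  -0.13]
 [ 30.   210.35 296.64  86.29 212.72 299.16  -0.12]
 [ 40.   210.46 296.63  86.17 212.61 299.29  -0.12]
 [ 50.   210.36 296.59  86.23 212.49 299.42  -0.11]
 [ 60.   210.79 296.78  85.99 212.38 299.56  -0.11]
 [ 70.   210.49 296.85  86.35 212.27 299.69  -0.11]
 [ 80.   210.43 297.21  86.79 212.15 299.82  -0.1 ]
 [ 90.   210.17 297.48  87.31 212.04 299.95  -0.1 ]
 [105.   209.32 297.72  88.39 211.87 300.15  -0.09]
 [115.   209.54 297.67  88.13 211.76 300.29  -0.08]]
```

```bash
python3 - <<'E'
from kin import *
from cell import robot
np.set_printoptions(precision=4,suppress=True)
t=load("top0")
for z in(.2,.4):print("lamp",z,onplane(t,217,152,z),onplane(t,222,130,z))
s=robot.observe();R0=E_("xyz",s["tool_rot"]);P=s["tool_pos"]
p1=np.array([.41,.25,.50]);print("in",plan(p1,forkR(-.335,0)@E_("y",np.radians(20)),s))
Rl=forkR(-.335,0)@E_("y",np.radians(20))
d=-.085;Z=E_("z",d);print("arc row",Rl.T@((Z-np.eye(3))@p1),Rl.T@[0,0,d])
q=s["qpos"]
for n in range(0,21,4):
    Zn=E_("z",d*n);k=ik(Zn@p1,Zn@Rl,q);q=k.x;print(n,Zn@p1,q,k.cost)
yaw=-.335+20*d;print(yaw)
E
```

```text
lamp 0.2 [0.6788 0.025  0.2   ] [0.75   0.0095 0.2   ]
lamp 0.4 [0.6242 0.0072 0.4   ] [ 0.683  -0.0055  0.4   ]
in (array([ 0.0504, -0.0594,  0.0178]), array([-0.0033, -0.0014,  0.0015]))
arc row [-0.0286 -0.0272 -0.0104] [-0.0291  0.      0.0799]
0 [0.41 0.25 0.5 ] [ 0.328   0.2809  1.3863  0.2156  1.7496 -0.8982] 2.4778299248144355e-26
4 [0.4699 0.099  0.5   ] [-0.012   0.2809  1.3863  0.2156  1.7496 -0.8982] 5.1236068880258975e-18
8 [ 0.476  -0.0634  0.5   ] [-0.352   0.2809  1.3863  0.2156  1.7496 -0.8982] 4.3031808089261995e-18
12 [ 0.4276 -0.2185  0.5   ] [-0.692   0.2809  1.3863  0.2156  1.7496 -0.8982] 3.2147589494142875e-18
16 [ 0.3303 -0.3486  0.5   ] [-1.032   0.2809  1.3863  0.2156  1.7496 -0.8982] 2.3488011952830865e-18
20 [ 0.1951 -0.4388  0.5   ] [-1.372   0.2809  1.3863  0.2156  1.7496 -0.8982] 2.792483177258876e-18
-2.035
```

```bash
python3 drive.py '[[0.025,-0.03,0.009,-0.003,-0.001,0.001],[0.025,-0.03,0.009,0,0,0],[0,0,0,0,0,0]]'
A='[-0.0286,-0.0272,-0.0104,-0.0291,0,0.0799]'
python3 drive.py '[[-0.0286,-0.0272,-0.0104,-0.0291,0,0.0799],[-0.0286,-0.0272,-0.0104,-0.0291,0,0.0799],[-0.0286,-0.0272,-0.0104,-0.0291,0,0.0799],[-0.0286,-0.0272,-0.0104,-0.0291,0,0.0799],[-0.0286,-0.0272,-0.0104,-0.0291,0,0.0799],[-0.0286,-0.0272,-0.0104,-0.0291,0,0.0799],[-0.0286,-0.0272,-0.0104,-0.0291,0,0.0799],[-0.0286,-0.0272,-0.0104,-0.0291,0,0.0799]]'
python3 drive.py '[[-0.0286,-0.0272,-0.0104,-0.0291,0,0.0799],[-0.0286,-0.0272,-0.0104,-0.0291,0,0.0799],[-0.0286,-0.0272,-0.0104,-0.0291,0,0.0799],[-0.0286,-0.0272,-0.0104,-0.0291,0,0.0799],[-0.0286,-0.0272,-0.0104,-0.0291,0,0.0799],[-0.0286,-0.0272,-0.0104,-0.0291,0,0.0799],[-0.0286,-0.0272,-0.0104,-0.0291,0,0.0799],[-0.0286,-0.0272,-0.0104,-0.0291,0,0.0799]]'
python3 - <<'E'
from kin import *
from cell import robot
np.set_printoptions(precision=4,suppress=True)
s=robot.observe();print(s["qpos"])
y=-2.4;Rt=forkR(y,0)@E_("y",np.radians(20));fx=forkR(y,0)@[-1,0,0]
for z in(.24,):
    x=np.array([.486,-.43,.070])+fx*(.101+.08)+[0,0,z]-Rt[:,2]*.159
    print(x,plan(x,Rt,s),plan(x,E_("xyz",s["tool_rot"]),s), E_("xyz",s["tool_rot"]).T@[0,0,1.])
E
```

```text
time: 9.88
tool_pos: [0.4044, 0.2473, 0.4995]
tool_rot: [-3.137, -0.354, 2.808]
contact_force: [0.5, 0.9, -0.4]
opening: 0.0134
grip_force: 60.0
time: 10.55
tool_pos: [0.4766, -0.0657, 0.4999]
tool_rot: [3.141, -0.348, 2.124]
contact_force: [1.1, 0.2, -0.4]
opening: 0.0138
grip_force: 60.0
time: 11.22
tool_pos: [0.3306, -0.3509, 0.4992]
tool_rot: [-3.14, -0.348, 1.443]
contact_force: [1.3, 0.1, -0.7]
opening: 0.0135
grip_force: 60.0
[-1.0362  0.2683  1.3916  0.2141  1.7569 -0.8982]
[ 0.3124 -0.589   0.4594] (array([-0.2377,  0.0123, -0.0439]), array([-0.2408,  0.0013,  0.6593])) (array([-0.2377,  0.0123, -0.0439]), array([0., 0., 0.])) [ 0.3411 -0.0012 -0.94  ]
```

```bash
python3 drive.py '[[-0.034,0.0018,-0.0063,0,0,0],[-0.034,0.0018,-0.0063,0,0,0],[-0.034,0.0018,-0.0063,0,0,0],[-0.034,0.0018,-0.0063,0,0,0],[-0.034,0.0018,-0.0063,0,0,0],[-0.034,0.0018,-0.0063,0,0,0],[-0.034,0.0018,-0.0063,0,0,0],[0,0,0,0,0,0]]'
python3 drive.py '[[0,0,0,-0.0401,0.0002,0.1099],[0,0,0,-0.0401,0.0002,0.1099],[0,0,0,-0.0401,0.0002,0.1099],[0,0,0,-0.0401,0.0002,0.1099],[0,0,0,-0.0401,0.0002,0.1099],[0,0,0,-0.0401,0.0002,0.1099],[0,0,0,0,0,0],[0,0,0,0,0,0]]'
python3 - <<'E'
from kin import *
from cell import robot
np.set_printoptions(precision=4,suppress=True)
c=snap(robot,"wrist","w7");snap(robot,"scene","s7");snap(robot,"top","t7")
s=robot.observe();print(s["qpos"])
y=-2.4;Rt=forkR(y,0)@E_("y",np.radians(20));fx=forkR(y,0)@[-1,0,0]
for off,z in((.08,.24),(.08,0),):
    x=np.array([.486,-.43,.070])+fx*(.101+off)+[0,0,z]-Rt[:,2]*.159
    print(plan(x,Rt,s))
print(proj(c,(.486,-.43,.08)))
a=[load(n)["image"] for n in("s7","t7")];pt=[proj(load(n),(.44,-.46,.15)).astype(int) for n in("s7","t7")]
cr=[cv2.resize(i[max(v-60,0):v+60,max(u-80,0):u+80],(400,300),interpolation=cv2.INTER_CUBIC) for i,(u,v) in zip(a,pt)];print(pt)
cv2.imwrite("pics/m7.png",np.vstack([np.hstack(cr),np.hstack([cv2.resize(c["image"],(400,300)),cv2.resize(c["image"][:150,150:350],(400,300))])])[:,:,::-1])
E
```

```text
time: 11.88
tool_pos: [0.3137, -0.5931, 0.4532]
tool_rot: [-3.136, -0.352, 1.442]
contact_force: [0.4, -0.5, -2.4]
opening: 0.0135
grip_force: 60.0
time: 12.55
tool_pos: [0.3151, -0.5875, 0.4592]
tool_rot: [-3.14, -0.35, 0.749]
contact_force: [-0.3, 0.0, -1.3]
opening: 0.0136
grip_force: 60.0
[-1.2595  0.6264  0.9342  0.3198  1.7283 -0.4096]
(array([-0.0023, -0.001 , -0.0015]), array([-0.0044, -0.0017,  0.0056]))
(array([-0.0848, -0.0005,  0.2239]), array([-0.0044, -0.0017,  0.0056]))
[255.1031  77.7347]
[array([293, 255]), array([372, 228])]
```

View pics/m7.png

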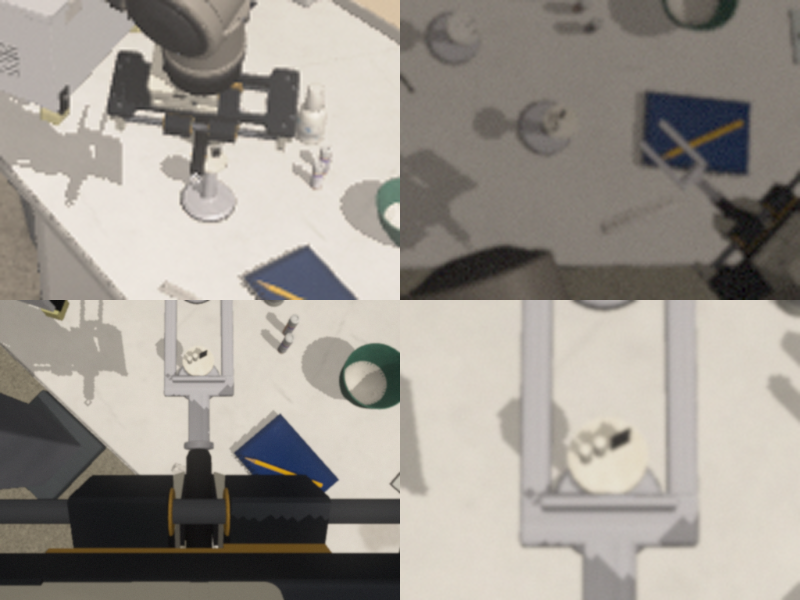

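```bash
python3 drive.py '[[-0.0141,0,0.037,-0.0022,-0.001,0.0028],[-0.0141,0,0.037,-0.0022,-0.001,0.0028],[-0.0141,0,0.037,0,0,0],[-0.0141,0,0.037,0,0,0],[-0.0141,0,0.037,0,0,0],[-0.0071,0,0.02,0,0,0],[-0.0071,0,0.018,0,0,0],[0,0,0,0,0,0]]'
cat > near.py <<'E'
from fk_meas import *
from cell import robot
import sys
np.set_printoptions(precision=4,suppress=True)
n=sys.argv[1];c=snap(robot,"wrist",n);s=robot.observe();print(s["qpos"],s["tool_pos"],s["tool_rot"])
y=-2.4;Rt=forkR(y,0)@E_("y",np.radians(20));fx=forkR(y,0)@[-1,0,0]
for off in(.08,0):
    x=np.array([.486,-.43,.070])+fx*(.101+off)-Rt[:,2]*.159;print(plan(x,Rt,s))
print("fork-x in tool",Rt.T@fx,"up",Rt.T@[0,0,1])
R0=E_("xyz",s["tool_rot"]);F=R0@E_("y",np.radians(-20));print("fork axis",-F[:,0],"fork z",(s["tool_pos"]+.159*R0[:,2])[2],"tip z",(s["tool_pos"]+.159*R0[:,2]+.1295*F[:,0])[2])
cs=[snap(robot,k,k[0]+n) for k in("scene","top")]
print(proj(c,(.486,-.43,.08)))
cr=[]
for i in cs:
    u,v=proj(i,(.46,-.45,.08)).astype(int);cr.append(cv2.resize(i["image"][v-36:v+36,u-48:u+48],(400,300),interpolation=cv2.INTER_CUBIC))
cv2.imwrite(f"pics/m{n}.png",np.vstack([np.hstack(cr),np.hstack([cv2.resize(c["image"],(400,300)),cv2.resize(c["image"][:150,150:350],(400,300))])])[:,:,::-1])
E
python3 near.py w8
```

```text
time: 13.37
tool_pos: [0.3121, -0.5889, 0.2151]
tool_rot: [-3.133, -0.352, 0.738]
contact_force: [-0.4, -0.2, -0.8]
opening: 0.0128
grip_force: 60.0
[-1.2643  0.8091  1.2618  0.3339  1.2452 -0.5686] [ 0.3124 -0.5896  0.2179] [-3.1369 -0.3513  0.7388]
(array([ 0.0009, -0.0004, -0.0012]), array([-0.0037, -0.0022, -0.0027]))
(array([ 0.076 , -0.0005,  0.0263]), array([-0.0037, -0.0022, -0.0027]))
fork-x in tool [-0.9397  0.     -0.342 ] up [ 0.342   0.     -0.9397]
fork axis [-0.7382 -0.6746 -0.0022] fork z 0.06865317589870581 tip z 0.06894161598028682
[ 255.1375 -148.7514]
```

View pics/mw8.png

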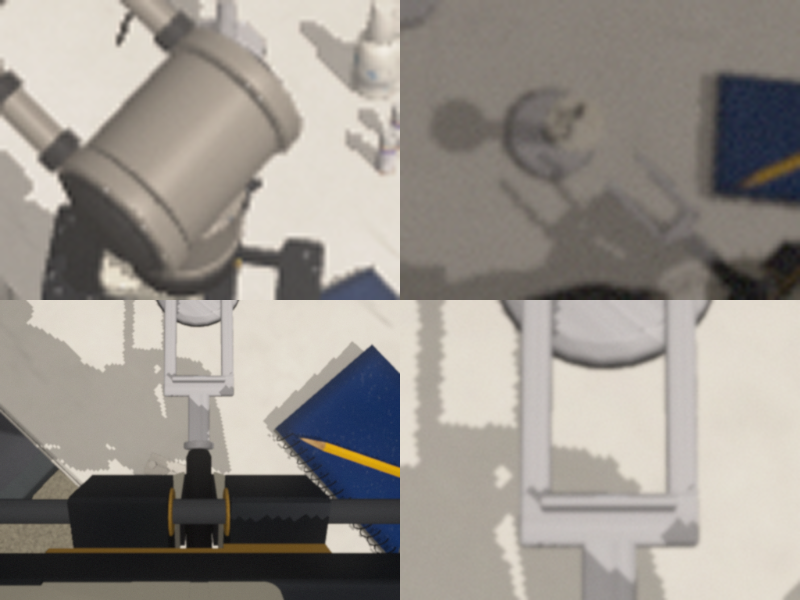

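```bash
python3 drive.py '[[0.0095,-0.0001,0.0032,-0.002,-0.001,-0.001],[0.0095,-0.0001,0.0032,-0.001,-0.001,-0.001],[0.0095,0,0.0032,0,0,0],[0.0095,0,0.0032,0,0,0],[0.0095,0,0.0032,0,0,0],[0,0,0,0,0,0]]'
python3 drive.py '[[0.0095,0,0.0033,0,0,0],[0.0095,0,0.0033,0,0,0],[0.0095,0,0.0033,0,0,0],[0,0,0,0,0,0]]'
python3 near.py w9
```

```text
time: 14.02
tool_pos: [0.3513, -0.5543, 0.2219]
tool_rot: [3.138, -0.348, 0.743]
contact_force: [-0.2, 1.1, -1.0]
opening: 0.0134
grip_force: 60.0
time: 14.35
tool_pos: [0.3732, -0.5342, 0.2217]
tool_rot: [3.139, -0.349, 0.742]
contact_force: [0.6, 0.3, -1.0]
opening: 0.0133
grip_force: 60.0
[-1.1504  0.7688  1.3359  0.36    1.1722 -0.4849] [ 0.3726 -0.5349  0.2218] [ 3.1384 -0.3481  0.7422]
(array([-0.0769, -0.0007, -0.0254]), array([0.003 , 0.001 , 0.0006]))
(array([-0.0017, -0.0007,  0.0019]), array([0.003 , 0.001 , 0.0006]))
fork-x in tool [-0.9397  0.     -0.342 ] up [ 0.342   0.     -0.9397]
fork axis [-0.7377 -0.6751  0.001 ] fork z 0.07234010160350293 tip z 0.07221679848327904
[250.0347  32.6962]
```

View pics/mw9.png

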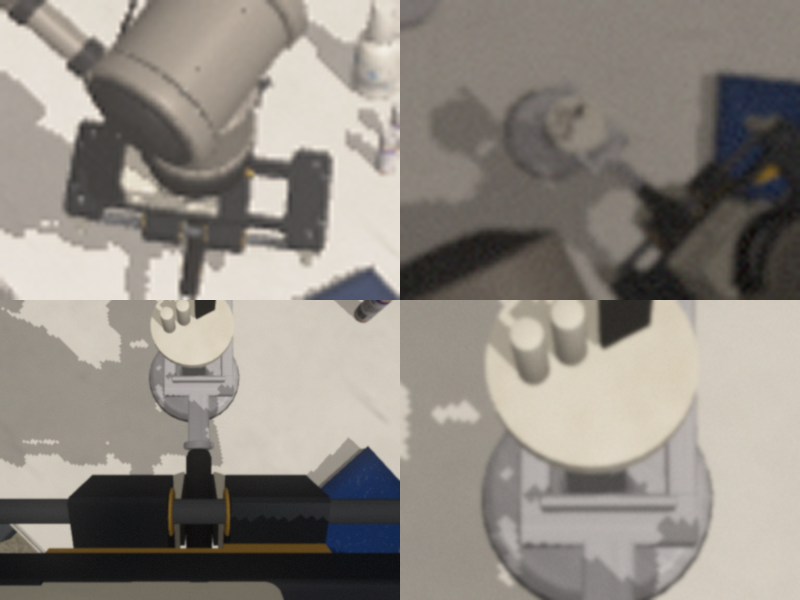

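```bash
python3 drive.py '[[0,-0.002,0,0.001,0,0],[0,-0.002,0,0.001,0,0],[0,0,0,0,0,0]]'; cat > seat.py <<'E'
from fk_meas import *
from cell import robot
import sys
np.set_printoptions(precision=3,suppress=True)
c=snap(robot,"wrist",sys.argv[1]);s=robot.observe()
R0=E_("xyz",s["tool_rot"]);F=R0@E_("y",np.radians(-20));fx,fy,fz=-F[:,0],F[:,1],-F[:,2]
O=s["tool_pos"]+.159*R0[:,2]+.02*fx;print("O",O,"fx",fx,s["contact_force"])
zt=float(sys.argv[2]) if len(sys.argv)>2 else .086
h=zt-O[2]
for x in(-.098,-.0885):print(x,proj(c,O+x*fx+h*fz))
im=c["image"].astype(int);hsv=cv2.cvtColor(c["image"],cv2.COLOR_RGB2HSV);print("px",hsv[60,230:290:8].tolist(),hsv[70,250],hsv[100,170])
# tray: yellowish-white region
m=cv2.inRange(hsv,(10,20,150),(40,90,255));m=cv2.morphologyEx(m,cv2.MORPH_OPEN,np.ones((5,5)))
n,l,st,ce=cv2.connectedComponentsWithStats(m);k=l[70,248];print(k,st[k],ce[k])
for v in(30,40,50,60,70,75,80,84):
    q=np.flatnonzero(l[v,180:330]==k)+180
    if len(q):print(v,q[0],q[-1],(q[0]+q[-1])/2)
e=edges(c,[90,96,105,112],(195,228),(280,315));print(e,e[:,1:].mean())
E
python3 seat.py w10
```

```text
time: 14.75
tool_pos: [0.3684, -0.5331, 0.2218]
tool_rot: [3.14, -0.347, 0.74]
contact_force: [1.0, -0.3, -0.0]
opening: 0.0135
grip_force: 60.0
O [ 0.394 -0.51   0.072] fx [-0.739 -0.674  0.002] [ 0.417  0.178 -0.243]
-0.098 [252.83   73.514]
-0.0885 [252.819  95.465]
px [[20, 28, 219], [20, 30, 221], [20, 33, 221], [19, 31, 221], [20, 30, 222], [21, 30, 222], [20, 32, 221], [21, 33, 216]] [ 20  32 220] [ 19  26 155]
2 [    0     0   512   254 92713] [266.795 113.141]
30 180 329 254.5
40 180 329 254.5
50 180 329 254.5
60 180 329 254.5
70 180 329 254.5
75 180 329 254.5
80 180 329 254.5
84 180 329 254.5
[[ 90.    210.695 281.758]
 [ 96.    210.58  308.69 ]
 [105.    210.423 307.918]
 [112.    210.484 306.339]] 255.86082587413955
```

```bash
python3 - <<'E'
from kin import *
c=load("w10");g=cv2.GaussianBlur(cv2.cvtColor(c["image"],cv2.COLOR_RGB2GRAY),(3,3),0).astype(float)
pts=[]
from math import cos,sin,radians
cx,cy=252,30
for a in list(range(20,80,4))+list(range(80,161,4)):
    rr=np.arange(40,70,.5);v=[cv2.getRectSubPix(g.astype(np.float32),(1,1),(cx+r*cos(radians(a)),cy+r*sin(radians(a))))[0,0] for r in rr]
    d=np.abs(np.convolve(v,[1,1,0,-1,-1],"valid"));k=np.argmax(d);pts.append((cx+(rr[k]+1)*cos(radians(a)),cy+(rr[k]+1)*sin(radians(a)),d[k]));
p_=np.array(pts);q=p_[p_[:,2]>25][:,:2]
from scipy.optimize import least_squares
f=least_squares(lambda t:np.hypot(q[:,0]-t[0],q[:,1]-t[1])-t[2],[cx,cy,52],loss="soft_l1",f_scale=1.)
print(f.x,len(q),np.round(f.fun,1))
print(np.round(p_,0).tolist())
E
```

```text
[254.66026137  24.29065916  52.39155052] 36 [-0.1 -0.1 -0.2  0.3  0.2  0.1  0.  -0.1  0.3 -0.4 -0.5 -0.2 -0.4 -0.6
 -0.3 20.4 20.1 20.3 20.4 -0.4 -0.3 -0.7 -0.6 -0.1 -0.1 -0.1 -0.2 -0.2
 -0.3  0.  -0.1  0.2  0.   0.3  0.   0.2]
[[301.0, 48.0, 25.0], [300.0, 51.0, 27.0], [297.0, 54.0, 33.0], [296.0, 57.0, 49.0], [293.0, 60.0, 48.0], [291.0, 62.0, 50.0], [288.0, 65.0, 53.0], [285.0, 67.0, 56.0], [282.0, 69.0, 60.0], [279.0, 70.0, 62.0], [276.0, 72.0, 61.0], [273.0, 73.0, 62.0], [270.0, 74.0, 65.0], [267.0, 75.0, 67.0], [263.0, 76.0, 72.0], [264.0, 96.0, 71.0], [259.0, 97.0, 73.0], [254.0, 97.0, 77.0], [250.0, 97.0, 81.0], [247.0, 76.0, 79.0], [244.0, 75.0, 78.0], [241.0, 74.0, 81.0], [238.0, 73.0, 81.0], [235.0, 73.0, 86.0], [232.0, 71.0, 87.0], [229.0, 70.0, 92.0], [226.0, 68.0, 91.0], [224.0, 66.0, 93.0], [221.0, 64.0, 86.0], [219.0, 62.0, 82.0], [216.0, 60.0, 82.0], [214.0, 58.0, 81.0], [212.0, 55.0, 79.0], [210.0, 52.0, 71.0], [209.0, 49.0, 64.0], [207.0, 46.0, 60.0]]
```

```bash
python3 drive.py '[[0.0008,0,-0.0022,0,0,0],[0.0008,0,-0.0022,0,0,0],[0.0008,0,-0.0022,0,0,0],[0.0008,0,-0.0022,0,0,0],[0.0008,0,-0.0022,0,0,0],[0.0008,0,-0.0022,0,0,0],[0,0,0,0,0,0],[0,0,0,0,0,0]]'
python3 near.py w11; python3 seat.py w12 .092 | head -3
```

```text
time: 15.47
tool_pos: [0.369, -0.5329, 0.2361]
tool_rot: [3.139, -0.347, 0.741]
contact_force: [-0.6, 0.9, -0.6]
opening: 0.0132
grip_force: 60.0
[-1.1541  0.7464  1.3378  0.3552  1.1933 -0.4787] [ 0.3689 -0.5329  0.2359] [ 3.1399 -0.3475  0.741 ]
(array([-0.0804,  0.0033, -0.0116]), array([ 0.0019,  0.0016, -0.0006]))
(array([-0.0052,  0.0032,  0.0156]), array([ 0.0019,  0.0016, -0.0006]))
fork-x in tool [-0.9397  0.     -0.342 ] up [ 0.342   0.     -0.9397]
fork axis [-0.7382 -0.6746  0.0016] fork z 0.08638381871943027 tip z 0.08617720771076079
[258.2247  43.4779]
O [ 0.394 -0.51   0.086] fx [-0.738 -0.675  0.001] [-0.278 -0.347 -1.338]
-0.098 [252.451  80.925]
-0.0885 [252.438 101.786]
```

View pics/mw11.png

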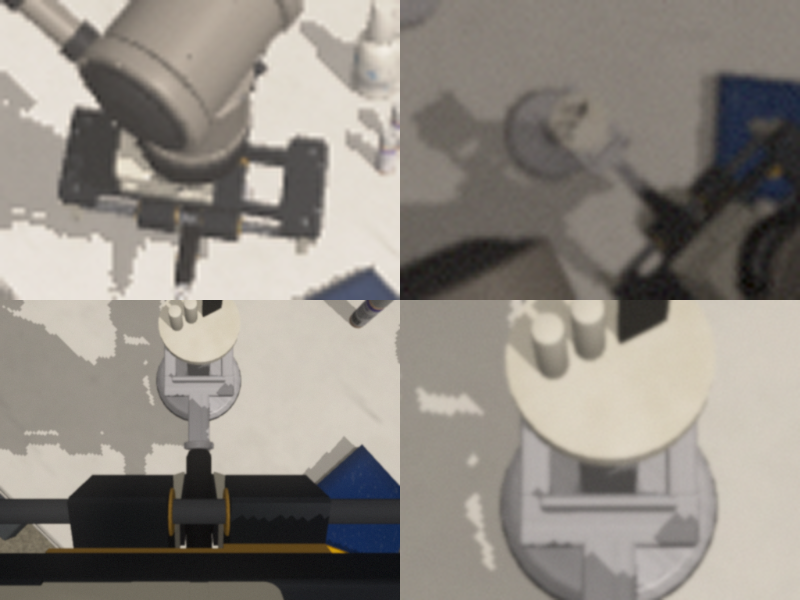

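```bash
python3 drive.py '[[0.0017,0,-0.0047,0,0,0],[0.0034,0,-0.0094,0,0,0],[0.0051,0,-0.0141,0,0,0],[0.0058,0,-0.016,0,0,0],[0.0058,0,-0.016,0,0,0],[0.0058,0,-0.016,0,0,0],[0.0058,0,-0.016,0,0,0],[0.0058,0,-0.016,0,0,0]]'
python3 drive.py '[[0.0058,0,-0.016,0,0,0],[0.0058,0,-0.016,0,0,0],[0.0058,0,-0.016,0,0,0],[0.0051,0,-0.0141,0,0,0],[0.0034,0,-0.0094,0,0,0],[0.0017,0,-0.0047,0,0,0],[0,0,0,0,0,0],[0,0,0,0,0,0]]'
python3 drive.py '[[0,0,0,0,0,0],[0,0,0,0,0,0],[0,0,0,0,0,0],[0,0,0,0,0,0]]'
python3 - <<'E'
from fk_meas import *
from cell import robot
np.set_printoptions(precision=3,suppress=True)
c=snap(robot,"wrist","w13");s=robot.observe()
cs=[c]+[snap(robot,k,k[0]+"13") for k in("scene","top")]
R0=E_("xyz",s["tool_rot"]);F=R0@E_("y",np.radians(-20));O=s["tool_pos"]+.159*R0[:,2]-.02*F[:,0]
S=O+.121*F[:,0]-.00175*F[:,2];print("fx",-F[:,0],"fz",-F[:,2],"seat",S);cr=[]
for n,i in zip("wst",cs):
    u,v=proj(i,S).astype(int);print(n,u,v);U,V=max(u-60,0),max(v-45,0)
    cr.append(cv2.resize(i["image"][V:V+90,U:U+120],(400,300),interpolation=cv2.INTER_CUBIC))
cr.append(cv2.resize(c["image"],(400,300)))
cv2.imwrite("pics/m13.png",np.vstack([np.hstack(cr[:2]),np.hstack(cr[2:])])[:,:,::-1])
E
```

```text
time: 16.33
tool_pos: [0.3687, -0.5326, 0.353]
tool_rot: [3.139, -0.347, 0.741]
contact_force: [0.1, -0.5, -0.3]
opening: 0.0135
grip_force: 60.0
time: 17.0
tool_pos: [0.3686, -0.5326, 0.4316]
tool_rot: [3.141, -0.348, 0.741]
contact_force: [0.8, 0.6, -2.0]
opening: 0.0136
grip_force: 60.0
time: 17.33
tool_pos: [0.3687, -0.5327, 0.4314]
tool_rot: [3.141, -0.348, 0.74]
contact_force: [-0.2, -0.4, -0.8]
opening: 0.0134
grip_force: 60.0
fx [-0.738 -0.675  0.001] fz [0.    0.002 1.   ] seat [ 0.483 -0.428  0.284]
w 252 35
s 299 212
t 375 209
```

View pics/m13.png

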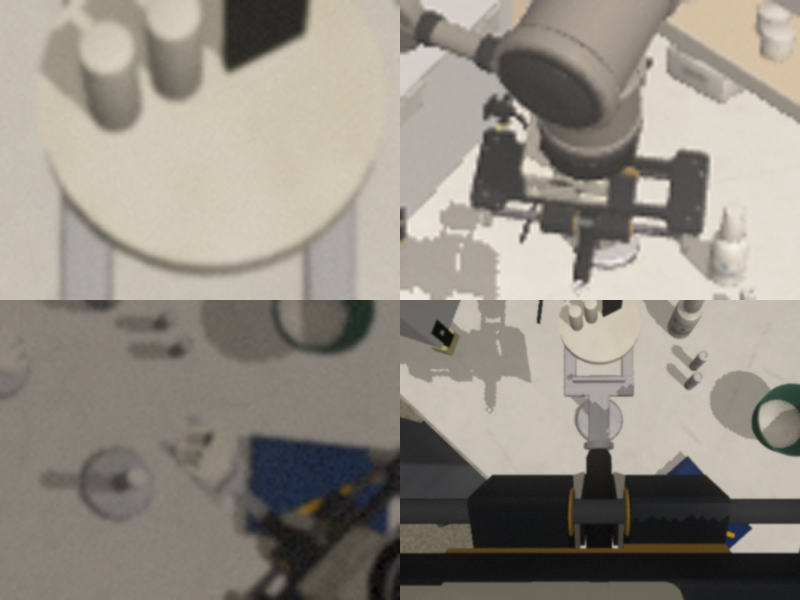

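```bash
python3 -c "
from cell import robot
print(robot.hand_in())"
```

```text
the job is handed in; nothing more can be done
None
```

The job is handed in at about 17 s of the 64 s limit: the crown tray rests on the fork's tines about 28 cm above the bench, with the gripper still holding the fork, and the bystanders in view of the last pictures stand as before. I judged levelness from the arm pose and the wrist view, good to about 1 degree.

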